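# Untag a fallen toy lantern and hang it on the display stand

## Robot

A 6-joint arm with a two-finger parallel gripper is mounted at the origin on the work surface. World frame = base frame: x ahead of the robot, y to its left, z up, the work surface at z = 0. Lengths are in m, angles in rad, forces in N, time in s.
With the tool pointing down it reaches from about 0.375 to 0.975 m from the base axis. Payload 3.8 kg.
Tool frame: the origin (TCP) lies midway between the tips of the shut fingers; the grasp point (between the pads) lies 19 mm behind it; z points along the fingers, y is the line along which they close (so a half turn about z gives the same grasp; the last joint's range is limited). The gripper opens to 85 mm and grips with 20 to 120 N. Pads are 22 mm wide; open, the fingers measure 114 mm over their backs; the gripper's body (76 mm by 85 mm) begins 54 mm behind the grasp point. The pads swing forward as they close: fully open they stand 13 mm farther back than shut.
Start: joints at [-1.363, 0.264, 1.604, -0, 1.274, -0.037], TCP at [0.164, -0.655, 0.231] pointing down, gripper open.
Joint ranges: [-2.63, 2.63], [-0.94, 2.18], [0.31, 2.57], [-1.31, 4.45], [0, 2.66], [-2.55, 2.55]. Speed limits (rad/s): [2.57, 2.57, 3.14, 3.14, 3.14, 3.14].

## Interface

Orientations are given as a rotation vector (axis times angle).
In Python, from workcell import * gives the robot as it stands. The module is installed in compiled form; this text tells all that it offers.
- The arm moves only by the tool apply_moves, never from a script. Its arguments are lists of equal length, an entry for each row: "fingers": the opening, from 0 (shut) to 1 (fully open); "travel": the shift along the tool's x, y, z normalised to -1 to 1, where 1 is 0.05 m, a list of three; "rotation": the turn, a rotation vector about the tool's x, y, z normalised to -1 to 1, where 1 is 6 degrees, a list of three. In form: {"fingers": [fingers, ...], "travel": [[dx, dy, dz], ...], "rotation": [[ax, ay, az], ...]}. A call has 1 to 12 rows; each row shifts and turns the commanded pose from where the row before left it, along the tool's axes as they then stand; what a row does not reach is not made up. A row lasts 1/10 s, in which the tool goes at most 50 mm and 8.59 degrees, less where a joint would pass 70% of its speed; a pose out of reach is approached as far as the arm can. A call with a number of a shift or a turn outside -1 to 1 is refused whole. A call with a gripper value outside its range is refused whole. The fingers move at their own pace and stop on an object; "newtons" is the grip in N (left out, the last holds). Time passes only in rows, so rows that do not move let the fingers close. It gives the time, the measured TCP pose, the force, the opening and the grip force at its end, in the units of the state.
- read_state(): the state, without advancing time (a new reading comes with each control period).
- read_camera(name): name is "side" or "top"; returns a dict with "image" (400x640x3 uint8, red, green, blue), "fx", "fy", "cx", "cy" (pixels), "extrinsics" (4x4, takes a point from world to camera coordinates). Camera axes: x right, y down, z forward; pixel columns grow to the right and rows downward; lengths in m; the calibration is good to about 2 mm. A picture is of the moment at which its call begins. There is no depth.
- finish_job(): hands the job in; it is judged then, once.
Trained networks look in the newest picture that a camera, given by its name, has taken for a name from the list of things; names that differ only in an ending like _2 or _b are one class to them, and where a whole thing is asked for, a point or a joint stands for the part that bears it (a point fixed in the world has none). Each returns a list of dicts, best first, with "p" (0 to 1); they miss things now and then, are a little off and sometimes report something else, mostly with a low value. They report only what shows in the picture. A call takes as long as a camera call. They do not tell look-alikes from the thing itself.
- regions_of(camera, name): "mask" (400x640 bool, what is visible of it) and "bbox" ([left, top, width, height] in pixels, round what is visible of it).
- tip_of(camera, name): "location" ([column, row] in pixels: a listed point, or the origin of a listed thing).
The state is a dict: "time": time; "q": joint angles; "joint_vel": joint speeds; "joint_torque": joint torques, N m; "tool_pos": TCP position; "tcp_rot": TCP orientation; "wrist_force": force on the tool from outside, world axes, zero at the start; "torque": the same for the moment, N m; "width": opening from 0.0 (shut) to 1.0 (fully open); "grip_force": force on a finger pad.
Only numpy, scipy, OpenCV 4.12 (cv2) and the standard library are available. Lean on these libraries where they do the work, as an engineer would, in place of code of your own. Each camera call takes 0.05 s, during which the arm holds its last target. There are 200 camera calls.

## Task

A toy lantern has tipped over on the shop counter. Stand it upright in the middle of the flat tag pad and let go of it, then take it again by its handle and hang it by that handle over both prongs of the display stand. Leave it hanging still and free, and leave all the other goods where they are.

Things in the scene. Friction and masses are not known exactly. Their poses are not given: they have to be found in the camera images.
- lantern: grey toy lantern, 0.35 kg: box body 100 mm tall (x), 62 wide (y), 66 deep (z), flat sides, clear windows, stiff handle on top (161 mm in all). Lies on its side at the start: x level, foot to handle, z up; upright is x up. Origin in the face it lies on, mid-width; body spans x -75..25, y -31..31, z 0..66 mm
- lantern_bar (a point): middle of the handle's straight round crossbar (12 mm thick, 100 mm long along y), 155 mm from the foot face, 49 mm clear of the body's top; axes as the lantern's. Two 8 mm steel legs join its ends: they leave the body's top at y = +-31 mm and splay to y = +-50 mm within 24 mm, all in the lantern's plane z = 33 mm
- lantern_foot (a point): centre of the lantern's flat foot face (66 x 62 mm), at the end away from the handle; axes as the lantern's
- pad: fixed flat grey tag-release pad on the counter, 170 mm (x) by 150 mm (y), 22 mm thick, flat top marked with a dark ring; origin under its centre
- pad_top (a point): centre of the pad's top face, z up
- stand: fixed steel stand, origin on the counter under its post (20 mm round), z up. Foot plate 12 mm thick, x -140..30, y -70..70 mm. On top a crosspiece (16 mm thick, 84 mm along y) carries two level 8 mm round prongs, centre lines at y = +-29, z = 225 mm, reaching to x = -118 mm; there the tips turn up, ending at x = -127 mm, their tops 22 mm above the prongs' centre lines
- hook_seat (a point): point midway between the two prongs, level with their centre lines, 65 mm from the post's axis towards the tips; axes as the stand's (-x points out to the free tips). A hung crossbar's centre lies 10 mm above it
- ring_tower: wooden stacking-ring toy, 100 mm across, 118 mm high; origin under its centre; loose bystander
- truck: wooden toy truck 130 x 80 x 75 mm, long along its x; origin under its centre; loose bystander
- tub: closed jar of 68 mm diameter, 75 mm high; origin under its centre; loose bystander
- toy_mug: white toy mug of 68 mm diameter, 65 mm high, its handle at +y; origin under its centre; loose bystander
Not all that is in view belongs to the job. What is shaped like the stand but yellow is not meant. Leave any red look-alike of the lantern alone.

How it is judged:
By the outcome, as a careful person would: the job done as asked, in the order asked, and still so for the second after the job is handed in, with the robot touching nothing.
It also fails if it takes over 64 s, if anything falls off the work surface, if the arm or the gripper's body presses on something with over 40 N, if the wrist force passes 120 N, or if a joint passes its speed limit or range.

## Working session

There is one attempt and no reset: what is moved stays moved. The work goes in short steps, Python scripts to look and compute and a tool call to move; the robot and the scene stay as the last step left them, time stands still between calls to the robot, and variables do not carry over. Pictures are saved under pics/ and viewed, at most 10 in all, crops included, and the job is handed in when it is done.

Besides the shell and the picture viewer there is one more tool, called in YAML: its name, and indented under it one key for each argument. apply_moves: Moves the arm, as the interface text tells. Scaled input: -1 to 1 covers 0.05 m each way for a shift and 6 degrees each way for a turn. Its arguments: {"type":"object","properties":{"fingers":{"type":"array","items":{"type":"number"}},"travel":{"type":"array","items":{"type":"array","items":{"type":"number"}}},"rotation":{"type":"array","items":{"type":"array","items":{"type":"number"}}},"newtons":{"type":"number"}},"required":["fingers","travel","rotation"]}

```bash
mkdir -p pics
cat > h.py <<'E'
from workcell import *
import numpy as np, cv2
from scipy.spatial.transform import Rotation as R
def ray(c,uv):
    E=np.array(c["extrinsics"]);d=np.array([(uv[0]-c["cx"])/c["fx"],(uv[1]-c["cy"])/c["fy"],1.])
    return -E[:3,:3].T@E[:3,3], E[:3,:3].T@d
def onz(c,uv,z):
    o,d=ray(c,uv); return o+d*(z-o[2])/d[2]
def tri(c1,u1,c2,u2):
    o1,d1=ray(c1,u1);o2,d2=ray(c2,u2)
    s=np.linalg.lstsq(np.c_[d1,-d2],o2-o1,rcond=None)[0]
    a=o1+d1*s[0];b=o2+d2*s[1]; return (a+b)/2,np.linalg.norm(a-b)
def proj(c,p):
    E=np.array(c["extrinsics"]);q=E[:3,:3]@np.array(p)+E[:3,3]
    return np.array([c["fx"]*q[0]/q[2]+c["cx"],c["fy"]*q[1]/q[2]+c["cy"]])
def save(c,n,crop=None,s=1):
    im=c["image"][:,:,::-1]
    if crop: l,t,w,h=crop; im=im[t:t+h,l:l+w]
    cv2.imwrite("pics/"+n,cv2.resize(im,None,fx=s,fy=s,interpolation=cv2.INTER_CUBIC))
E
python3 - <<'E'
from h import *
np.set_printoptions(precision=3,suppress=True)
cs={n:read_camera(n) for n in("top","side")}
im=np.vstack([cs[n]["image"] for n in cs]);cv2.imwrite("pics/a.png",cv2.resize(im[:,:,::-1],(480,600),interpolation=cv2.INTER_AREA))
save(cs["top"],"t.png",s=1.25);save(cs["side"],"s.png",s=1.25)
for n in cs:
    o,d=ray(cs[n],(320,200));print(n,o,d)
    for t in["lantern","lantern_bar","lantern_foot","pad_top","stand","hook_seat"]:
        print(t,[(np.round(x["location"],1).tolist(),round(x["p"],2)) for x in tip_of(n,t)])
    for t in["lantern","stand","pad","ring_tower","truck","tub","toy_mug"]:
        print(t,[(x["bbox"],round(x["p"],2)) for x in regions_of(n,t)])
s=read_state();print(s)
E
```

```text
top [ 0.349 -0.015  1.031] [ 0.155 -0.016 -0.988]
lantern [([300.5, 219.3], 0.77), ([431.8, 288.6], 0.75)]
lantern_bar [([326.3, 205.9], 0.67), ([418.7, 319.3], 0.67)]
lantern_foot [([272.5, 223.4], 0.95), ([450.4, 266.7], 0.63)]
pad_top [([409.4, 203.3], 0.62)]
stand [([213.9, 166.1], 0.71), ([198.8, 305.7], 0.56)]
hook_seat [([167.5, 352.0], 0.63), ([192.2, 170.9], 0.56)]
lantern [([405.2, 261.4, 60.6, 71.3], 0.93), ([275.8, 193.6, 59.6, 42.5], 0.65), ([412.8, 105.2, 53.3, 49.2], 0.23)]
stand [([146.5, 292.2, 80.5, 99.3], 0.74), ([170.8, 138.2, 69.1, 79.4], 0.7), ([375.3, 166.6, 67.8, 72.2], 0.2)]
pad [([376.5, 164.5, 66.8, 74.5], 0.65)]
ring_tower [([333.5, 107.4, 34.6, 35.4], 0.85)]
truck [([412.8, 104.0, 52.9, 51.5], 0.8)]
tub [([261.9, 119.4, 28.2, 30.3], 0.93), ([168.6, 135.9, 71.3, 81.4], 0.19)]
toy_mug [([183.7, 241.2, 34.7, 31.0], 0.88), ([170.7, 137.8, 74.3, 82.0], 0.5)]
side [0.234 0.595 0.746] [ 0.286 -0.689 -0.666]
lantern [([427.5, 194.0], 0.96), ([322.2, 254.4], 0.59)]
lantern_bar [([328.0, 225.2], 0.79), ([449.8, 199.8], 0.74)]
lantern_foot [([414.2, 171.4], 0.86), (
[... 432 characters left out ...]
ring_tower [([248.8, 169.4, 28.9, 38.6], 0.83)]
truck [([282.5, 135.9, 37.8, 27.8], 0.55)]
tub [([214.1, 222.3, 28.8, 38.1], 0.74)]
toy_mug [([307.3, 334.2, 42.4, 51.2], 0.72), ([280.9, 135.7, 40.9, 30.1], 0.7), ([311.1, 155.9, 70.8, 50.7], 0.64)]
{'time': 1.4, 'q': array([-1.363,  0.264,  1.604, -0.   ,  1.274, -0.037]), 'joint_vel': array([ 0.   , -0.   , -0.001, -0.001,  0.001,  0.001]), 'joint_torque': array([ -0.   , -51.506, -36.771,  -0.   ,   0.001,   0.   ]), 'tool_pos': array([ 0.164, -0.655,  0.231]), 'tcp_rot': array([-3.118, -0.384,  0.   ]), 'wrist_force': array([-0.14 , -0.125,  0.39 ]), 'torque': array([ 0.07 , -0.03 ,  0.005]), 'grip_force': 0.0, 'width': 0.9996796722071758}
```

View pics/t.png

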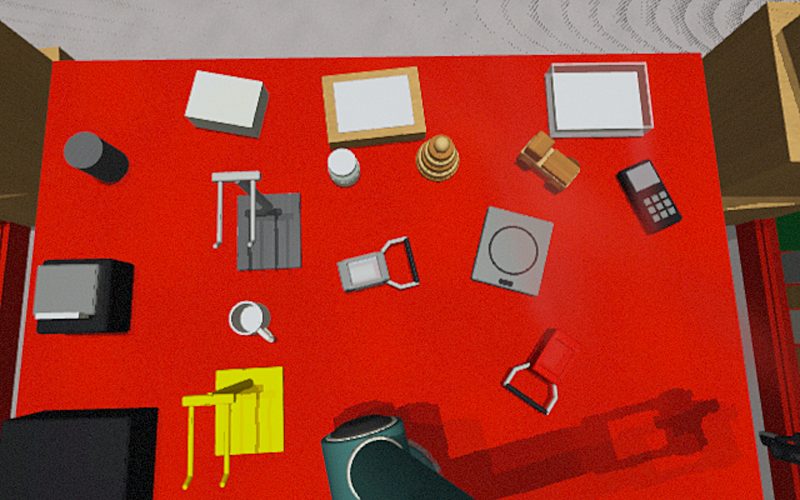

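View pics/s.png

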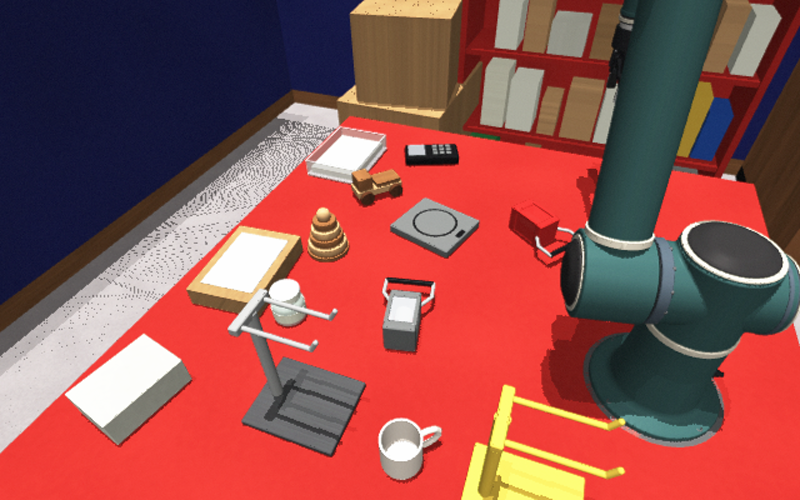

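Top picture: the grey lantern lies at about (300,217), native pixels (view ÷1.25), and the red look-alike at (435,290). The grey stand is at (205,175) and the yellow one at (190,340). The pad is at (410,201). The grey lantern and grey stand fit the description, since red and yellow are excluded. I'll confirm this in an enlarged crop with the projected model drawn on it.

```bash
cat > m.py <<'E'
from h import *
np.set_printoptions(precision=4,suppress=True)
T=read_camera("top")
tt={n:tip_of("top",n) for n in["lantern","lantern_bar","lantern_foot","pad_top","stand","hook_seat"]}
S=read_camera("side")
ts={n:tip_of("side",n) for n in tt}
def near(l,ref):
    l=[x["location"] for x in l if np.hypot(*(np.array(x["location"])-ref))<25]
    return l[0] if l else None
E
cat > m1.py <<'E'
from m import *
rt=dict(lantern=(300,219),lantern_bar=(326,206),lantern_foot=(272,223),pad_top=(409,203),stand=(214,166),hook_seat=(192,171))
rs=dict(lantern=(322,254),lantern_bar=(328,225),lantern_foot=(321,270),pad_top=(349,177),stand=(225,316),hook_seat=(231,260))
zk=dict(lantern=0,lantern_bar=.033,lantern_foot=.033,pad_top=.022,stand=0,hook_seat=.225)
for n in rt:
    a,b=near(tt[n],rt[n]),near(ts[n],rs[n])
    print(n,a,b,"tri",tri(T,a,S,b) if a is not None and b is not None else "", "top@z",onz(T,a,zk[n]) if a is not None else "","side@z",onz(S,b,zk[n]) if b is not None else "")
for cam,c in(("top",T),("side",S)):
  c=read_camera(cam)
  for n in["ring_tower","truck","tub","toy_mug"]:
    r=regions_of(cam,n)
    if r: l,t,w,h=r[0]["bbox"]; print(cam,n,onz(c,(l+w/2,t+h/2),.04))
save(T,"c1.png",(150,100,310,240),2.5)
E
python3 m1.py
```

```text
lantern [302.6, 218.2] [323.0, 255.8] tri (array([ 0.4642,  0.0183, -0.0004]), np.float64(0.007117132713503877)) top@z [0.4607 0.0174 0.    ] side@z [0.4676 0.0191 0.    ]
lantern_bar [326.0, 207.6] [328.1, 223.5] tri (array([ 0.4803, -0.0469,  0.0507]), np.float64(0.003457145577959347)) top@z [ 0.4844 -0.0471  0.033 ] side@z [ 0.4848 -0.0635  0.033 ]
lantern_foot [270.9, 224.5] [319.1, 267.6] tri (array([0.4425, 0.0989, 0.0578]), np.float64(0.005540568080932182)) top@z [0.4421 0.1011 0.033 ] side@z [0.4529 0.0815 0.033 ]
pad_top [411.4, 199.3] [345.4, 176.3] tri (array([ 0.5064, -0.2807,  0.026 ]), np.float64(0.006417428349148912)) top@z [ 0.5038 -0.2825  0.022 ] side@z [ 0.5111 -0.2851  0.022 ]
stand [214.3, 166.6] [225.2, 314.4] tri (array([0.6072, 0.2599, 0.012 ]), np.float64(0.004225181797155396)) top@z [0.6124 0.264  0.    ] side@z [0.6111 0.2541 0.    ]
hook_seat [193.3, 172.2] [231.7, 257.0] tri (array([0.547 , 0.251 , 0.2224]), np.float64(0.0067772849910069394)) top@z [0.5431 0.2487 0.225 ] side@z [0.5491 0.2532 0.225 ]
top ring_tower [ 0.7106 -0.1221  0.04  ]
top truck [ 0.6952 -0.3644  0.04  ]
top tub [0.6931 0.0896 0.04  ]
top toy_mug [0.3621 0.285  0.04  ]
side ring_tower [ 0.7106 -0.1245  0.04  ]
side truck [ 0.6782 -0.3447  0.04  ]
side tub [0.6895 0.0899 0.04  ]
side toy_mug [0.3537 0.287  0.04  ]
```

View pics/c1.png

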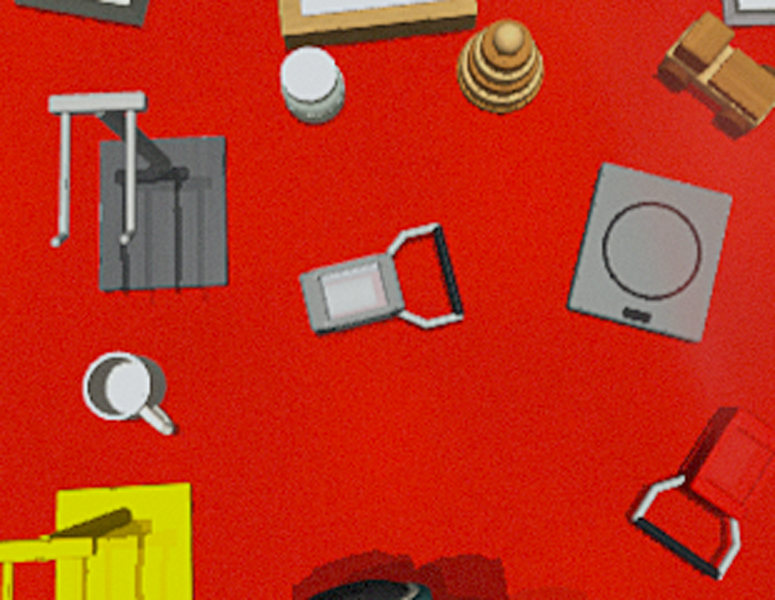

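The crop confirms the grey lantern: its body is at crop (352,292) and its black bar runs from (438,228) to (460,315). The grey stand's prong tips are at crop (57,240) and (126,240), and the pad's centre is at (651,252). I'll turn these into positions.

```bash
cat > m2.py <<'E'
from h import *
np.set_printoptions(precision=4,suppress=True)
T=read_camera("top");n=lambda u,v:(150+u/2.5,100+v/2.5)
# refine black bar by darkness in the image
im=T["image"].astype(int);sub=im[185:235,318:342].max(2)
ys,xs=np.nonzero(sub<70);pts=np.c_[xs+318,ys+185].astype(float)
m=pts.mean(0);d=np.linalg.svd(pts-m)[2][0];pr=(pts-m)@d;print("bar px",m,len(pts),m+d*pr.min(),m+d*pr.max())
a,b=[onz(T,m+d*k,.036) for k in(pr.min(),pr.max())];print("bar",(a+b)/2,onz(T,m,.036),"len",np.linalg.norm(a-b),"yaw",np.degrees(np.arctan2(*(a-b)[1::-1])))
f=[onz(T,n(*p),.066) for p in((302,278),(388,255),(402,308),(316,331))];print("body top",*f,"c",np.mean(f,0))
g=[onz(T,n(*p),.022) for p in((604,163),(732,196),(700,341),(568,308))];print("pad",np.mean(g,0),[np.linalg.norm(g[i]-g[i-1]) for i in range(4)])
t=[onz(T,n(*p),.243) for p in((57,240),(126,240))];print("tips",*t)
bs=[onz(T,n(*p),.225) for p in((64,112),(130,112))];print("prong bases",*bs)
h=[onz(T,n(*p),.012) for p in((226,137),(228,285),(103,291))];print("plate",*h)
E
python3 m2.py
```

```text
bar px [328.5317 207.7937] 126 [324.215  190.9449] [332.9438 225.0144]
bar [ 0.4832 -0.0538  0.036 ] [ 0.4833 -0.0538  0.036 ] len 0.09513904953628062 yaw 12.730533187540358
body top [0.4736 0.0975 0.066 ] [0.4958 0.0078 0.066 ] [ 0.4401 -0.0057  0.066 ] [0.4183 0.0832 0.066 ] c [0.457  0.0457 0.066 ]
pad [ 0.5008 -0.2796  0.022 ] [np.float64(0.1677884912048585), np.float64(0.146104392662198), np.float64(0.16607714058831485), np.float64(0.1465264549210372)]
tips [0.4877 0.2845 0.243 ] [0.4865 0.2261 0.243 ]
prong bases [0.6063 0.2898 0.225 ] [0.6053 0.2314 0.225 ]
plate [0.6419 0.1886 0.012 ] [0.4746 0.1845 0.012 ] [0.471  0.3202 0.012 ]
```

apply_moves:
  fingers: [0.6, 0.6, 0.6, 0.6, 0.6, 0.6, 0.6, 0.6, 0.6, 0.6]
  travel:
    - [0.455, -0.505, 0]
    - [0.455, -0.505, 0]
    - [0.455, -0.505, 0]
    - [0.455, -0.505, 0]
    - [0.455, -0.505, 0]
    - [0.455, -0.505, 0]
    - [0.455, -0.505, 0]
    - [0.455, -0.505, 0]
    - [0.455, -0.505, 0]
    - [0.455, -0.505, 0]
  rotation:
    - [0, 0, 0]
    - [0, 0, 0]
    - [0, 0, 0]
    - [0, 0, 0]
    - [0, 0, 0]
    - [0, 0, 0]
    - [0, 0, 0]
    - [0, 0, 0]
    - [0, 0, 0]
    - [0, 0, 0]
  newtons: 25

```text
time: 3.65
tool_pos: [0.3236, -0.3536, 0.2315]
tcp_rot: [3.118, 0.383, 0.001]
wrist_force: [0.2, 0.0, 0.9]
width: 0.601
grip_force: 0.0
```

apply_moves:
  fingers: [0.6, 0.6, 0.6, 0.6, 0.6, 0.6, 0.6, 0.6, 0.6, 0.6, 0.6, 0.6]
  travel:
    - [0.455, -0.505, 0]
    - [0.455, -0.505, 0]
    - [0.455, -0.505, 0]
    - [0.455, -0.505, 0]
    - [0.455, -0.505, 0]
    - [0.455, -0.505, 0]
    - [0.455, -0.505, 0]
    - [0.455, -0.505, 0]
    - [0.455, -0.505, 0]
    - [0.455, -0.505, 0]
    - [0, 0, 0]
    - [0, 0, 0]
  rotation:
    - [0, 0, 0.11]
    - [0, 0, 0.11]
    - [0, 0, 0]
    - [0, 0, 0]
    - [0, 0, 0]
    - [0, 0, 0]
    - [0, 0, 0]
    - [0, 0, 0]
    - [0, 0, 0]
    - [0, 0, 0]
    - [0, 0, 0]
    - [0, 0, 0]

```text
time: 4.85
tool_pos: [0.4885, -0.0575, 0.2313]
tcp_rot: [3.122, 0.351, -0.001]
wrist_force: [-0.3, -0.6, 1.0]
width: 0.601
grip_force: 0.0
```

```bash
cat > st.py <<'E'
from h import *
np.set_printoptions(precision=4,suppress=True)
def show():
    s=read_state();r=R.from_rotvec(s["tcp_rot"]).as_matrix()
    print("t",round(s["time"],2),"p",s["tool_pos"],"xyaw",round(np.degrees(np.arctan2(r[1,0],r[0,0])),2),"z",r[:,2],"w",round(s["width"],3),"g",round(s["grip_force"],1),"F",s["wrist_force"],"q",s["q"])
    return s,r
def to(p):
    s,r=show();print("tool delta mm",1000*r.T@(np.array(p)-s["tool_pos"]))
E
python3 -c "
from st import *
to([.4835,-.055,.017])"
```

```text
t 4.85 p [ 0.4885 -0.0575  0.2313] xyaw 12.83 z [-0.0004 -0.0005 -1.    ] w 0.601 g 0.0 F [-0.3023 -0.5886  1.0186] q [-0.1674 -0.0871  1.9843 -0.0006  1.2447  1.1798]
tool delta mm [ -4.2057  -3.5768 214.275 ]
```

Now I'll go down in steps of about 40 mm to just above the lantern and check from the side camera before the last part.

apply_moves:
  fingers: [0.6, 0.6, 0.6, 0.6, 0.6]
  travel:
    - [-0.08, -0.07, 0.8]
    - [0, 0, 0.8]
    - [0, 0, 0.8]
    - [0, 0, 0.2]
    - [0, 0, 0]
  rotation:
    - [0, 0, 0]
    - [0, 0, 0]
    - [0, 0, 0]
    - [0, 0, 0]
    - [0, 0, 0]

```text
time: 5.35
tool_pos: [0.4817, -0.056, 0.0997]
tcp_rot: [-3.122, -0.345, 0.007]
wrist_force: [0.0, -0.5, 0.4]
width: 0.602
grip_force: 0.0
```

```bash
python3 -c "
from st import *
to([.4835,-.055,.017])
c=read_camera('side')
print(tip_of('side','lantern_bar')[:2])
for y in(-.05,0,.05):
  a=np.radians(12.7);print(proj(c,[.4835+y*np.cos(a),-.055+y*np.sin(a),.033]))
save(c,'s2.png',(240,120,200,180),3)
"
```

```text
t 5.35 p [ 0.4817 -0.056   0.0997] xyaw 12.63 z [-0.0046  0.0005 -1.    ] w 0.602 g 0.0 F [ 0.0067 -0.5236  0.3661] q [-0.1668  0.0316  2.1291 -0.0003  0.9854  1.1837]
tool delta mm [ 2.3155 -0.4212 82.6746]
[{'location': [452.6, 197.8], 'p': 0.77}, {'location': [326.1, 226.0], 'p': 0.57}]
[346.2463 227.645 ]
[327.4237 225.7685]
[308.8361 223.9154]
```

View pics/s2.png

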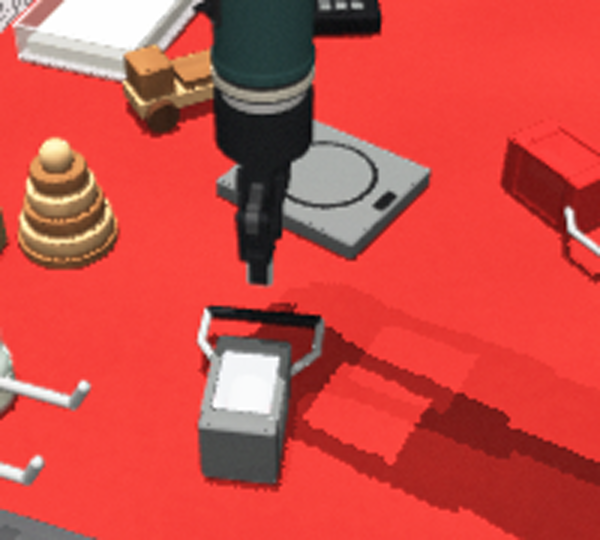

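The side picture shows the bar from (309,223) to (347,227) native, which matches my projected bar within a pixel. I'll descend and close.

apply_moves:
  fingers: [0.6, 0.6, 0.6, 0.6, 0.6, 0, 0, 0, 0, 0]
  travel:
    - [0.04, 0, 0.5]
    - [0, 0, 0.5]
    - [0, 0, 0.4]
    - [0, 0, 0.26]
    - [0, 0, 0]
    - [0, 0, 0]
    - [0, 0, 0]
    - [0, 0, 0]
    - [0, 0, 0]
    - [0, 0, 0]
  rotation:
    - [0, 0, 0]
    - [0, 0, 0]
    - [0, 0, 0]
    - [0, 0, 0]
    - [0, 0, 0]
    - [0, 0, 0]
    - [0, 0, 0]
    - [0, 0, 0]
    - [0, 0, 0]
    - [0, 0, 0]
  newtons: 25

```text
time: 6.45
tool_pos: [0.4872, -0.0553, 0.0195]
tcp_rot: [3.121, 0.348, 0.004]
wrist_force: [0.4, -2.0, 4.9]
width: 0.127
grip_force: 25.4
```

```bash
python3 -c "
from st import *
show()"
```

```text
t 6.45 p [ 0.4872 -0.0553  0.0195] xyaw 12.72 z [ 0.0028 -0.0008 -1.    ] w 0.127 g 25.4 F [ 0.401  -1.9518  4.9169] q [-0.1636  0.1543  2.1751 -0.0004  0.8092  1.1856]
```

apply_moves:
  fingers: [0, 0, 0, 0, 0, 0, 0, 0, 0, 0, 0, 0]
  travel:
    - [0, -0.09, -0.36]
    - [0, -0.12, -0.31]
    - [0, -0.15, -0.3]
    - [0, -0.18, -0.28]
    - [0, -0.21, -0.26]
    - [0, -0.23, -0.23]
    - [0, -0.26, -0.21]
    - [0, -0.28, -0.18]
    - [0, -0.3, -0.15]
    - [0, -0.31, -0.12]
    - [0, -0.32, -0.09]
    - [0, 0, 0]
  rotation:
    - [0, 0, 0]
    - [0, 0, 0]
    - [0, 0, 0]
    - [0, 0, 0]
    - [0, 0, 0]
    - [0, 0, 0]
    - [0, 0, 0]
    - [0, 0, 0]
    - [0, 0, 0]
    - [0, 0, 0]
    - [0, 0, 0]
    - [0, 0, 0]

```text
time: 7.65
tool_pos: [0.4591, 0.0667, 0.1442]
tcp_rot: [-3.121, -0.351, -0.003]
wrist_force: [1.1, -1.2, 4.4]
width: 0.125
grip_force: 25.5
```

```bash
python3 -c "
from st import *
show()
c=read_camera('side');d=read_camera('top')
a=c['image'][130:330,230:430];b=d['image'][130:330,200:400]
cv2.imwrite('pics/s3.png',cv2.resize(np.hstack([a,b])[:,:,::-1],None,fx=2,fy=2))
"
```

```text
t 7.65 p [0.4591 0.0667 0.1442] xyaw 12.83 z [ 0.0021  0.0009 -1.    ] w 0.125 g 25.5 F [ 1.0659 -1.2229  4.4283] q [ 0.0899 -0.0679  2.1349  0.0008  1.0724  1.4363]
```

View pics/s3.png

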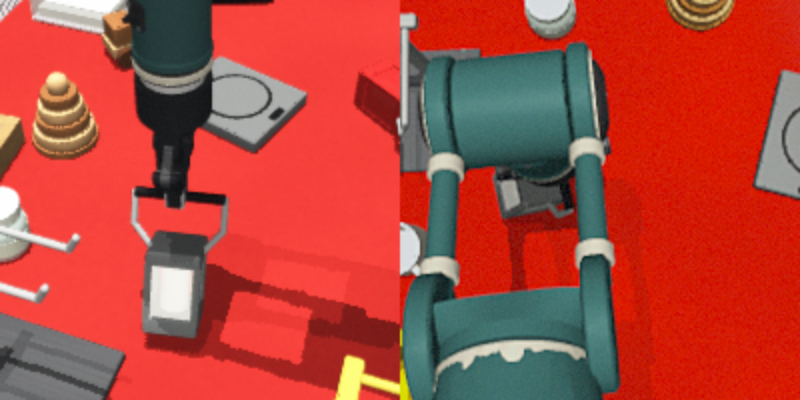

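The side view (left half) shows the lantern tilted up with its window towards the camera, foot edge at about (315,296) native, and the bar held at mid-length. I'll finish the arc and then lift.

apply_moves:
  fingers: [0, 0, 0, 0, 0, 0, 0, 0, 0, 0]
  travel:
    - [0, -0.33, -0.05]
    - [0, -0.33, -0.02]
    - [0, -0.33, 0.02]
    - [0, -0.33, 0.05]
    - [0, 0, 0]
    - [0, 0, -0.4]
    - [0, 0, -0.6]
    - [0, 0, -0.6]
    - [0, 0, 0]
    - [0, 0, 0]
  rotation:
    - [0, 0, 0]
    - [0, 0, 0]
    - [0, 0, 0]
    - [0, 0, 0]
    - [0, 0, 0]
    - [0, 0, 0]
    - [0, 0, 0]
    - [0, 0, 0]
    - [0, 0, 0]
    - [0, 0, 0]

```text
time: 8.75
tool_pos: [0.444, 0.1287, 0.2219]
tcp_rot: [-3.122, -0.347, 0.001]
wrist_force: [-1.2, -0.1, -3.2]
width: 0.127
grip_force: 26.2
```

```bash
cat > look.py <<'E'
from st import *
import sys
s,r=show()
o=[]
for n in("side","top"):
    c=read_camera(n);u,v=proj(c,s["tool_pos"]-[0,0,.05]).astype(int)
    for t in("lantern_bar","lantern_foot"): print(n,t,[(x["location"],round(x["p"],2)) for x in tip_of(n,t)])
    l=min(max(u-100,0),440);t=min(max(v-100,0),200);print(n,"crop at",l,t);o.append(c["image"][t:t+200,l:l+200])
cv2.imwrite("pics/"+sys.argv[1],cv2.resize(np.hstack(o)[:,:,::-1],None,fx=2,fy=2))
E
python3 look.py s4.png
```

```text
t 8.75 p [0.444  0.1287 0.2219] xyaw 12.67 z [-0.0008 -0.     -1.    ] w 0.127 g 26.2 F [-1.1749 -0.0848 -3.2084] q [ 0.2281 -0.1407  2.0496  0.0002  1.2335  1.5777]
side lantern_bar [([453.7, 198.5], 0.91), ([312.2, 222.1], 0.65), ([232.6, 251.2], 0.57)]
side lantern_foot [([411.7, 169.8], 0.95), ([320.2, 270.2], 0.78)]
side crop at 213 143
top lantern_bar [([417.2, 318.5], 0.83), ([245.3, 218.5], 0.62), ([407.2, 198.6], 0.39)]
top lantern_foot [([255.8, 226.1], 0.85), ([454.1, 268.0], 0.85)]
top crop at 151 118
```

View pics/s4.png

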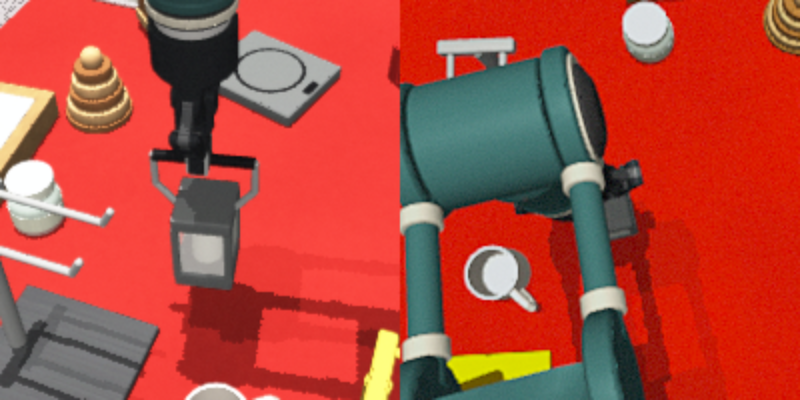

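apply_moves:
  fingers: [0, 0, 0, 0, 0, 0, 0, 0, 0, 0]
  travel:
    - [-0.05, 0.2, 0]
    - [-0.05, 0.4, 0]
    - [-0.05, 0.6, 0]
    - [-0.05, 0.75, 0]
    - [-0.05, 0.75, 0]
    - [-0.05, 0.75, 0]
    - [-0.05, 0.75, 0]
    - [-0.05, 0.75, 0]
    - [-0.05, 0.75, 0]
    - [-0.05, 0.75, 0]
  rotation:
    - [0, 0, 0]
    - [0, 0, 0]
    - [0, 0, 0]
    - [0, 0, 0]
    - [0, 0, 0]
    - [0, 0, 0]
    - [0, 0, 0]
    - [0, 0, 0]
    - [0, 0, 0]
    - [0, 0, 0]

```text
time: 10.05
tool_pos: [0.4903, -0.1933, 0.2226]
tcp_rot: [3.122, 0.347, -0.001]
wrist_force: [0.6, 0.3, -2.9]
width: 0.123
grip_force: 26.2
```

apply_moves:
  fingers: [0, 0, 0, 0, 0, 0, 0, 0]
  travel:
    - [-0.05, 0.6, 0]
    - [-0.05, 0.6, 0]
    - [-0.05, 0.4, 0]
    - [0, 0.2, 0]
    - [0, 0, 0]
    - [0, 0, 0]
    - [0, 0, 0]
    - [0, 0, 0]
  rotation:
    - [0, 0, 0]
    - [0, 0, 0]
    - [0, 0, 0]
    - [0, 0, 0]
    - [0, 0, 0]
    - [0, 0, 0]
    - [0, 0, 0]
    - [0, 0, 0]

```text
time: 10.85
tool_pos: [0.5033, -0.2794, 0.2228]
tcp_rot: [-3.122, -0.35, 0.0]
wrist_force: [-0.1, -0.3, -2.7]
width: 0.128
grip_force: 26.2
```

```bash
python3 look.py s5.png; python3 -c "
from st import *
to([.502,-.281,.19])
c=read_camera('side');s=read_state();p=s['tool_pos']
print('expected bar',proj(c,p+[0,0,.019]),'foot if vertical',proj(c,p+[0,0,.019-.155]))
"
```

```text
t 10.85 p [ 0.5033 -0.2794  0.2228] xyaw 12.78 z [-0.      0.0003 -1.    ] w 0.128 g 26.2 F [-0.0676 -0.3412 -2.7053] q [-0.5501  0.0828  1.8305  0.0003  1.2284  0.7975]
side lantern_bar [([453.0, 199.1], 0.84), ([353.1, 118.1], 0.8)]
side lantern_foot [([414.3, 170.3], 0.64), ([353.3, 164.8], 0.61)]
side crop at 248 35
top lantern_bar [([432.8, 185.1], 0.73), ([438.3, 130.2], 0.22)]
top lantern_foot [([410.4, 199.8], 0.92)]
top crop at 326 89
t 11.15 p [ 0.5034 -0.2802  0.2229] xyaw 12.73 z [ 0.0001 -0.0001 -1.    ] w 0.129 g 26.2 F [ 0.1748 -0.0292 -3.2302] q [-0.5512  0.0835  1.8297  0.      1.2282  0.7973]
tool delta mm [-1.5365  0.4197 32.8775]
expected bar [349.7995 113.7814] foot if vertical [347.9488 160.6201]
```

View pics/s5.png

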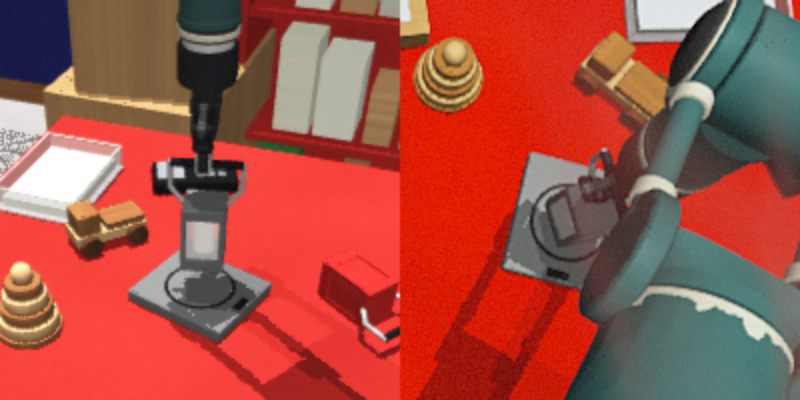

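The lantern hangs upright over the pad ring (side crop foot at about (203,268), ring centre at about (200,285)). I'll lower it.

apply_moves:
  fingers: [0, 0, 0, 0, 0, 0, 0]
  travel:
    - [0, 0, 0.3]
    - [0, 0, 0.4]
    - [0, 0, 0.26]
    - [0, 0, 0.1]
    - [0, 0, 0.06]
    - [0, 0, 0.04]
    - [0, 0, 0]
  rotation:
    - [0, 0, 0]
    - [0, 0, 0]
    - [0, 0, 0]
    - [0, 0, 0]
    - [0, 0, 0]
    - [0, 0, 0]
    - [0, 0, 0]

```text
time: 11.9
tool_pos: [0.5047, -0.2814, 0.1679]
tcp_rot: [3.12, 0.347, 0.004]
wrist_force: [-2.8, 1.1, 8.2]
width: 0.124
grip_force: 27.1
```

apply_moves:
  fingers: [0, 0.3, 0.45, 0.45, 0.45, 0.45, 0.45, 0.45, 0.45]
  travel:
    - [0, 0, -0.06]
    - [0, 0, 0]
    - [0, 0, 0]
    - [0, 0, 0]
    - [0, 0, -0.4]
    - [0, 0, -0.6]
    - [0, 0, -0.6]
    - [0, 0, 0]
    - [0, 0, 0]
  rotation:
    - [0, 0, 0]
    - [0, 0, 0]
    - [0, 0, 0]
    - [0, 0, 0]
    - [0, 0, 0]
    - [0, 0, 0]
    - [0, 0, 0]
    - [0, 0, 0]
    - [0, 0, 0]

```text
time: 12.8
tool_pos: [0.5039, -0.2809, 0.2487]
tcp_rot: [3.121, 0.347, 0.003]
wrist_force: [-0.5, -0.0, -0.8]
width: 0.45
grip_force: 0.0
```

```bash
python3 look.py s6.png; python3 -c "
from st import *
c=read_camera('side')
a=np.radians(12.7)
for y in(-.05,0,.05):print('bar',proj(c,[.504+y*np.cos(a),-.281+y*np.sin(a),.177]))
for dx,dy in((33,31),(33,-31),(-33,-31),(-33,31)):
  X=np.array([np.sin(a),-np.cos(a)])*dx/1000+np.array([np.cos(a),np.sin(a)])*dy/1000
  print('foot',proj(c,[.504+X[0],-.281+X[1],.022]),'top',proj(c,[.504+X[0],-.281+X[1],.122]))
"
```

```text
t 12.8 p [ 0.5039 -0.2809  0.2487] xyaw 12.7 z [ 0.0019 -0.0012 -1.    ] w 0.45 g 0.0 F [-0.457  -0.0404 -0.7612] q [-0.5517  0.0671  1.7993 -0.      1.273   0.7974]
side lantern_bar [([453.5, 198.0], 0.88), ([346.5, 136.2], 0.7)]
side lantern_foot [([351.5, 175.7], 0.73), ([412.1, 173.1], 0.64)]
side crop at 249 27
top lantern_bar [([424.4, 187.4], 0.76)]
top lantern_foot [([409.5, 202.8], 0.73)]
top crop at 330 87
bar [366.6405 135.5654]
bar [348.8389 134.3458]
bar [331.2462 133.1406]
foot [338.4564 170.3406] top [338.9678 143.6341]
foot [358.0275 171.9216] top [359.719  145.1249]
foot [356.2612 185.1529] top [357.9182 157.9762]
foot [335.8753 183.4153] top [336.2487 156.326 ]
```

View pics/s6.png

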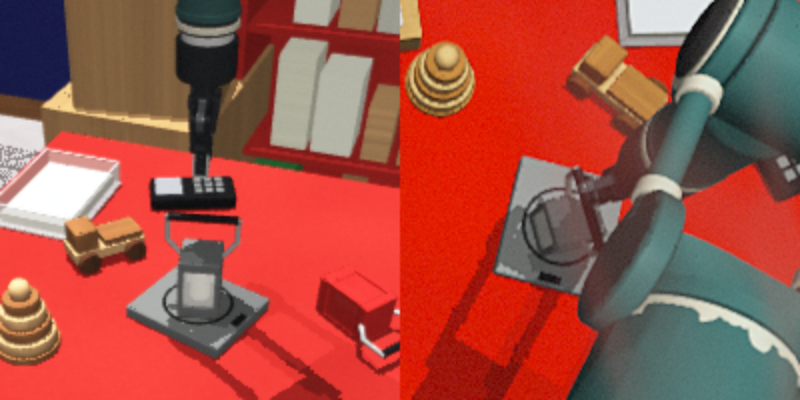

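The lantern stands upright and released on the pad (bar at (350,136) native, foot within the ring). I'll wait a moment, then regrasp the bar.

apply_moves:
  fingers: [0.45, 0.45, 0.45, 0.45, 0.45, 0.45, 0.45, 0.45, 0.45, 0.45]
  travel:
    - [0, 0, 0]
    - [0, 0, 0]
    - [0, 0, 0]
    - [0, 0, 0]
    - [0, 0, 0]
    - [0, 0, 0.5]
    - [0, 0, 0.5]
    - [0, 0, 0.4]
    - [0, 0, 0.3]
    - [0, 0, 0]
  rotation:
    - [0, 0, 0]
    - [0, 0, 0]
    - [0, 0, 0]
    - [0, 0, 0]
    - [0, 0, 0]
    - [0, 0, 0]
    - [0, 0, 0]
    - [0, 0, 0]
    - [0, 0, 0]
    - [0, 0, 0]

```text
time: 14.15
tool_pos: [0.5017, -0.2796, 0.1601]
tcp_rot: [-3.119, -0.347, 0.006]
wrist_force: [-0.2, 0.1, -0.4]
width: 0.453
grip_force: 0.0
```

apply_moves:
  fingers: [0, 0, 0, 0, 0, 0, 0, 0, 0, 0, 0, 0]
  travel:
    - [0, 0, 0]
    - [0, 0, 0]
    - [0, 0, 0]
    - [0, 0, 0]
    - [0, 0, 0]
    - [0, 0, -0.2]
    - [0, 0, -0.5]
    - [0, 0, -0.7]
    - [0, 0, -0.7]
    - [0, 0, -0.5]
    - [0, 0, -0.4]
    - [0, 0, 0]
  rotation:
    - [0, 0, 0]
    - [0, 0, 0]
    - [0, 0, 0]
    - [0, 0, 0]
    - [0, 0, 0]
    - [0, 0, 0]
    - [0, 0, 0]
    - [0, 0, 0]
    - [0, 0, 0]
    - [0, 0, 0]
    - [0, 0, 0]
    - [0, 0, 0]
  newtons: 40

```text
time: 15.35
tool_pos: [0.5047, -0.2815, 0.3166]
tcp_rot: [3.118, 0.347, 0.008]
wrist_force: [1.1, -1.0, -2.5]
width: 0.124
grip_force: 39.3
```

```bash
python3 -c "
from st import *
show()"
```

```text
t 15.35 p [ 0.5047 -0.2815  0.3166] xyaw 12.71 z [ 0.0053 -0.0035 -1.    ] w 0.124 g 39.3 F [ 1.0746 -0.9993 -2.5245] q [-0.5518  0.0345  1.7099 -0.0002  1.3908  0.7973]
```

apply_moves:
  fingers: [0, 0, 0, 0, 0, 0, 0, 0, 0, 0, 0, 0]
  travel:
    - [0, 0, 0]
    - [0, 0, 0]
    - [0, 0, 0]
    - [0, 0, 0]
    - [0, 0, 0]
    - [0, 0, 0]
    - [0, 0, 0]
    - [0, 0, 0]
    - [0, 0, 0]
    - [0, 0, 0]
    - [0, 0, 0]
    - [0, 0, 0]
  rotation:
    - [0, 0, -0.5]
    - [0, 0, -1]
    - [0, 0, -1]
    - [0, 0, -1]
    - [0, 0, -1]
    - [0, 0, -1]
    - [0, 0, -1]
    - [0, 0, -1]
    - [0, 0, -1]
    - [0, 0, -1]
    - [0, 0, -1]
    - [0, 0, -1]

```text
time: 16.55
tool_pos: [0.5024, -0.28, 0.3102]
tcp_rot: [-2.369, -2.058, 0.002]
wrist_force: [-0.1, -0.5, -3.0]
width: 0.122
grip_force: 39.3
```

apply_moves:
  fingers: [0, 0, 0, 0]
  travel:
    - [0, 0, 0]
    - [0, 0, 0]
    - [0, 0, 0]
    - [0, 0, 0]
  rotation:
    - [0, 0, -1]
    - [0, 0, -0.6]
    - [0, 0, 0]
    - [0, 0, 0]

```text
time: 16.95
tool_pos: [0.5027, -0.2802, 0.3111]
tcp_rot: [-2.196, -2.243, 0.001]
wrist_force: [0.2, 0.9, -3.4]
width: 0.123
grip_force: 39.3
```

```bash
python3 -c "
from st import *
to([.43,.253,.3])
im=read_camera('top');print(onz(im,(198.8,318),.23))"
```

```text
t 16.95 p [ 0.5027 -0.2802  0.3111] xyaw 91.21 z [-0.0022  0.0013 -1.    ] w 0.123 g 39.3 F [ 0.1917  0.9377 -3.4289] q [-0.5517  0.0379  1.7162 -0.0001  1.39   -0.5729]
tool delta mm [534.5935 -61.3335  11.9833]
[0.2348 0.2261 0.23  ]
```

apply_moves:
  fingers: [0, 0, 0, 0, 0, 0, 0, 0, 0]
  travel:
    - [0.3, -0.08, 0]
    - [0.5, -0.08, 0]
    - [0.7, -0.08, 0]
    - [0.75, -0.08, 0]
    - [0.75, -0.08, 0]
    - [0.75, -0.08, 0]
    - [0.75, -0.08, 0]
    - [0.75, -0.08, 0]
    - [0.75, -0.08, 0]
  rotation:
    - [0, 0, 0]
    - [0, 0, 0]
    - [0, 0, 0]
    - [0, 0, 0]
    - [0, 0, 0]
    - [0, 0, 0]
    - [0, 0, 0]
    - [0, 0, 0]
    - [0, 0, 0]

```text
time: 17.9
tool_pos: [0.4593, 0.0206, 0.3129]
tcp_rot: [2.197, 2.246, 0.001]
wrist_force: [1.1, 1.3, -2.2]
width: 0.121
grip_force: 39.3
```

apply_moves:
  fingers: [0, 0, 0, 0, 0, 0, 0, 0, 0, 0, 0, 0]
  travel:
    - [0.75, -0.08, 0]
    - [0.75, -0.08, 0]
    - [0.75, -0.08, 0]
    - [0.75, -0.08, 0]
    - [0.7, -0.08, 0]
    - [0.5, -0.08, 0]
    - [0.3, 0, 0]
    - [0.19, 0, 0]
    - [0, 0, 0]
    - [0, 0, 0]
    - [0, 0, 0]
    - [0, 0, 0]
  rotation:
    - [0, 0, 0]
    - [0, 0, 0]
    - [0, 0, 0]
    - [0, 0, 0]
    - [0, 0, 0]
    - [0, 0, 0]
    - [0, 0, 0]
    - [0, 0, 0]
    - [0, 0, 0]
    - [0, 0, 0]
    - [0, 0, 0]
    - [0, 0, 0]

```text
time: 19.1
tool_pos: [0.4314, 0.2515, 0.3128]
tcp_rot: [2.198, 2.245, -0.0]
wrist_force: [-0.3, 0.8, -2.9]
width: 0.122
grip_force: 39.3
```

```bash
python3 look.py s7.png; python3 -c "
from st import *
to([.43,.253,.244])
c=read_camera('side');s=read_state();p=s['tool_pos']
print(p)
for o in(-.05,0,.05): print('bar',proj(c,p+[0,o,.0155]))
print('foot',proj(c,p+[0,0,.0155-.155]))
for x in(-125,0):
  for y in(-29,29):
    a=np.radians(1.5);X=np.array([.6108,.2575])+[np.cos(a)*x/1e3-np.sin(a)*y/1e3,np.sin(a)*x/1e3+np.cos(a)*y/1e3]
    print('prong',x,y,proj(c,[*X,.24 if x else .225]))
T=read_camera('top')
print(tip_of('top','hook_seat'))
save(c,'s8.png',(160,180,200,150),4)
"
```

```text
t 19.1 p [0.4314 0.2515 0.3128] xyaw 91.22 z [ 0.     -0.0003 -1.    ] w 0.122 g 39.3 F [-0.3499  0.7768 -2.9033] q [ 0.4782 -0.1145  1.8603 -0.0002  1.3959  0.4569]
side lantern_bar [([452.1, 199.7], 0.66), ([300.4, 291.7], 0.6), ([287.2, 234.3], 0.58)]
side lantern_foot [([302.0, 289.9], 0.74), ([411.0, 168.6], 0.63)]
side crop at 190 161
top lantern_bar [([173.1, 215.6], 0.82), ([416.6, 318.3], 0.75)]
top lantern_foot [([200.3, 227.0], 0.98), ([454.8, 267.0], 0.62)]
top crop at 84 121
t 19.4 p [0.4312 0.2522 0.3128] xyaw 91.28 z [ 0.0001  0.     -1.    ] w 0.12 g 39.3 F [ 0.3123 -0.3847 -2.793 ] q [ 0.4794 -0.1143  1.86    0.      1.3958  0.457 ]
tool delta mm [ 0.7914 -1.2262 68.8317]
[0.4312 0.2523 0.3128]
bar [300.3278 212.9049]
bar [287.0301 234.2178]
bar [272.0327 258.2549]
foot [293.6337 293.2969]
prong -125 -29 [269.0606 249.7821]
prong -125 29 [253.7787 274.9846]
prong 0 -29 [209.9816 238.3058]
prong 0 29 [192.1287 261.188 ]
[{'location': [165.4, 349.6], 'p': 0.86}, {'location': [192.2, 170.3], 'p': 0.69}, {'location': [202.4, 253.5], 'p': 0.52}]
```

View pics/s7.png

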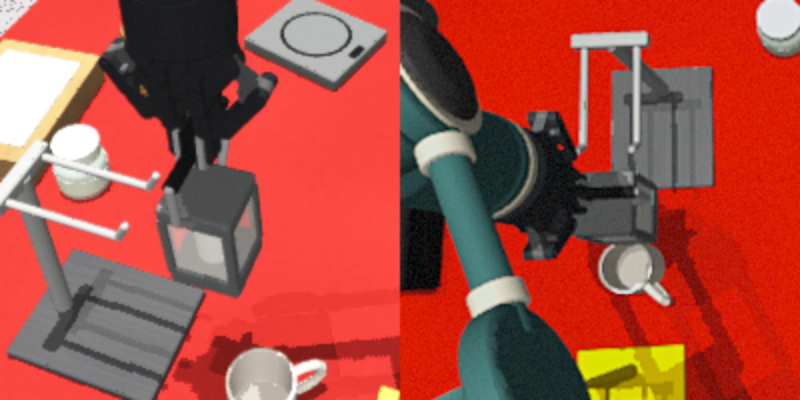

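View pics/s8.png

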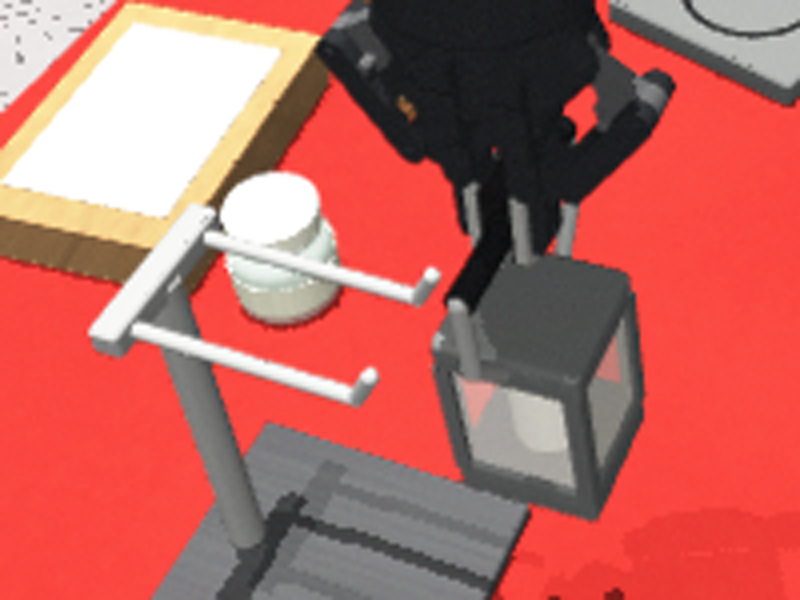

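The side picture shows the lantern clear of the prong tips (tips at (267,249) and (252,275) native) but possibly tilted. I'll fit its tilt from six body corners.

```bash
python3 -c "
from st import *
from scipy.optimize import least_squares
c=read_camera('side');s,r=show();n=lambda u,v:np.array([160+u/4,180+v/4])
px=np.array([n(*q) for q in((433,340),(583,383),(628,275),(470,480),(597,517),(640,405))])
loc=[(33,31,-55),(-33,31,-55),(-33,-31,-55),(33,31,-155),(-33,31,-155),(-33,-31,-155)]
b=s['tool_pos']+[0,0,.0155]
def f(v): 
  M=R.from_euler('zyx',[1.28+v[3],v[4],v[5]],degrees=True).as_matrix()
  return np.concatenate([proj(c,b+v[:3]/1e3+M@(np.array(l)/1e3))-u for l,u in zip(loc,px)]+[v[:3]/5,v[5:]/2])
o=least_squares(f,np.zeros(6));print('dx dy dz yaw tilt_y roll',o.x,'res',np.abs(o.fun[:12]).max())
t=[onz(c,n(*p),z) for p,z in(((432,275),.247),((371,374),.247))];print('tips side',*t)
"
```

```text
t 19.6 p [0.4311 0.2525 0.3128] xyaw 91.3 z [-0.  0. -1.] w 0.123 g 39.3 F [-0.3432  0.2197 -3.2788] q [ 0.4799 -0.1141  1.86    0.0001  1.3957  0.4571]
dx dy dz yaw tilt_y roll [-1.146  -7.2085 -5.8138  1.3285  1.0516 -1.9125] res 2.246146431381362
tips side [0.4859 0.2289 0.247 ] [0.4847 0.2855 0.247 ]
```

apply_moves:
  fingers: [0, 0, 0, 0, 0, 0, 0]
  travel:
    - [0.12, 0, 0.2]
    - [0, 0, 0.4]
    - [0, 0, 0.4]
    - [0, 0, 0.3]
    - [0, 0, 0]
    - [0, 0, 0]
    - [0, 0, 0]
  rotation:
    - [0, 0, 0]
    - [0, 0, 0]
    - [0, 0, 0]
    - [0, 0, 0]
    - [0, 0, 0]
    - [0, 0, 0]
    - [0, 0, 0]

```text
time: 20.3
tool_pos: [0.4317, 0.2589, 0.2489]
tcp_rot: [2.196, 2.246, 0.003]
wrist_force: [-0.1, -1.1, -3.2]
width: 0.125
grip_force: 39.3
```

```bash
python3 -c "
from st import *
to([.546,.2605,.2475])
c=read_camera('side');save(c,'s9.png',(180,180,160,120),5)
"
```

```text
t 20.3 p [0.4317 0.2589 0.2489] xyaw 91.31 z [ 0.0018  0.001  -1.    ] w 0.125 g 39.3 F [-0.0527 -1.0763 -3.2183] q [ 0.4907 -0.0769  1.9421  0.0001  1.2743  0.4679]
tool delta mm [ -1.0535 114.2806   1.6537]
```

View pics/s9.png

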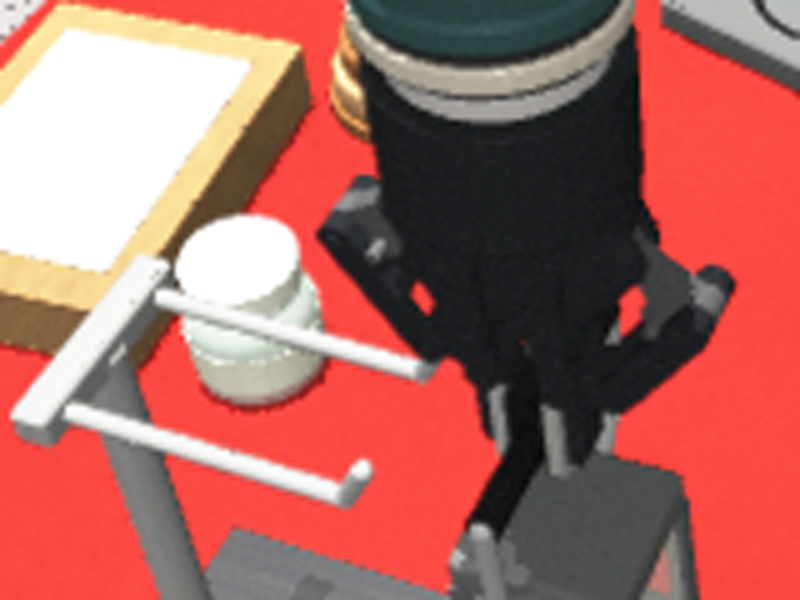

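The bar end is at (276,286) native, beyond the tips, and nothing touches. I'll advance over the tips first and check the force.

apply_moves:
  fingers: [0, 0, 0, 0, 0, 0, 0, 0, 0]
  travel:
    - [0, 0.1, 0]
    - [0, 0.2, 0]
    - [0, 0.2, 0]
    - [0, 0.2, 0]
    - [0, 0.2, 0]
    - [0, 0.2, 0]
    - [0, 0.2, 0]
    - [0, 0.1, 0]
    - [0, 0, 0]
  rotation:
    - [0, 0, 0]
    - [0, 0, 0]
    - [0, 0, 0]
    - [0, 0, 0]
    - [0, 0, 0]
    - [0, 0, 0]
    - [0, 0, 0]
    - [0, 0, 0]
    - [0, 0, 0]

```text
time: 21.25
tool_pos: [0.5018, 0.26, 0.2476]
tcp_rot: [-2.197, -2.246, 0.0]
wrist_force: [1.0, -1.1, -2.8]
width: 0.123
grip_force: 39.3
```

```bash
python3 -c "
from st import *
to([.546,.2605,.2475])
c=read_camera('side');save(c,'s10.png',(180,180,160,120),5)
"
```

```text
t 21.25 p [0.5018 0.26   0.2476] xyaw 91.28 z [-0.0001 -0.0001 -1.    ] w 0.123 g 39.3 F [ 1.0361 -1.149  -2.8218] q [ 0.434   0.0467  1.8227 -0.      1.2723  0.4117]
tool delta mm [-0.4879 44.2453  0.1027]
```

View pics/s10.png

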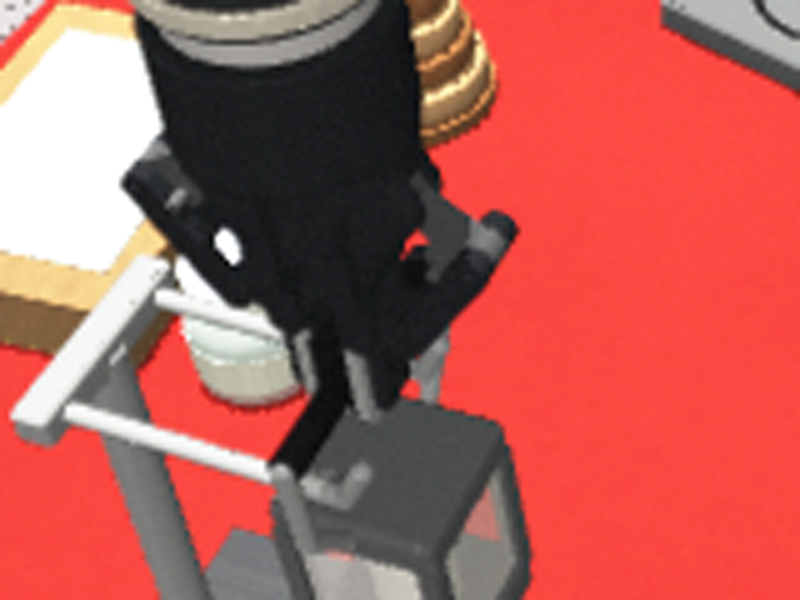

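That picture shows the near prong through the handle and the bar past the upturned tips, with no contact force. It's also my 12th picture, past the 10-picture limit, so from here I'll use numbers only. Next I'll advance to the seat and lower.

apply_moves:
  fingers: [0, 0, 0, 0, 0, 0, 0, 0, 0, 0]
  travel:
    - [0, 0.1, 0]
    - [0, 0.2, 0]
    - [0, 0.2, 0]
    - [0, 0.2, 0]
    - [0, 0.17, 0]
    - [0, 0, 0]
    - [0, 0, 0.12]
    - [0, 0, 0.12]
    - [0, 0, 0.12]
    - [0, 0, 0]
  rotation:
    - [0, 0, 0]
    - [0, 0, 0]
    - [0, 0, 0]
    - [0, 0, 0]
    - [0, 0, 0]
    - [0, 0, 0]
    - [0, 0, 0]
    - [0, 0, 0]
    - [0, 0, 0]
    - [0, 0, 0]

```text
time: 22.3
tool_pos: [0.5432, 0.2606, 0.2279]
tcp_rot: [-2.195, -2.246, 0.005]
wrist_force: [0.2, 0.7, -3.0]
width: 0.121
grip_force: 39.2
```

apply_moves:
  fingers: [0, 0]
  travel:
    - [0, 0, 0.06]
    - [0, 0, 0]
  rotation:
    - [0, 0, 0]
    - [0, 0, 0]

```text
time: 22.5
tool_pos: [0.5442, 0.261, 0.2265]
tcp_rot: [-2.196, -2.247, 0.001]
wrist_force: [-0.5, -1.0, -3.4]
width: 0.126
grip_force: 39.2
```

apply_moves:
  fingers: [0, 0]
  travel:
    - [0, 0, 0.05]
    - [0, 0, 0]
  rotation:
    - [0, 0, 0]
    - [0, 0, 0]

```text
time: 22.7
tool_pos: [0.5444, 0.261, 0.2241]
tcp_rot: [-2.196, -2.247, 0.0]
wrist_force: [0.1, 0.6, -2.9]
width: 0.124
grip_force: 39.2
```

apply_moves:
  fingers: [0, 0]
  travel:
    - [0, 0, 0.05]
    - [0, 0, 0]
  rotation:
    - [0, 0, 0]
    - [0, 0, 0]

```text
time: 22.9
tool_pos: [0.5443, 0.261, 0.2214]
tcp_rot: [-2.196, -2.247, 0.001]
wrist_force: [-0.6, -0.0, -3.2]
width: 0.118
grip_force: 39.2
```

apply_moves:
  fingers: [0, 0]
  travel:
    - [0, 0, 0.04]
    - [0, 0, 0]
  rotation:
    - [0, 0, 0]
    - [0, 0, 0]

```text
time: 23.1
tool_pos: [0.5447, 0.2611, 0.2206]
tcp_rot: [2.196, 2.246, 0.001]
wrist_force: [-1.6, -0.6, 1.5]
width: 0.119
grip_force: 39.8
```

apply_moves:
  fingers: [0, 0]
  travel:
    - [0, 0, 0.04]
    - [0, 0, 0]
  rotation:
    - [0, 0, 0]
    - [0, 0, 0]

```text
time: 23.3
tool_pos: [0.5447, 0.2612, 0.2204]
tcp_rot: [2.196, 2.246, 0.002]
wrist_force: [-4.4, -1.9, 9.8]
width: 0.117
grip_force: 40.5
```

Contact at z = 0.2206 matches the seat height. I'll unload, release and withdraw upward.

apply_moves:
  fingers: [0, 0, 0.12, 0.2, 0.3, 0.35, 0.35, 0.35, 0.35, 0.35, 0.35]
  travel:
    - [0, 0, -0.04]
    - [0, 0, 0]
    - [0, 0, 0]
    - [0, 0, 0]
    - [0, 0, 0]
    - [0, 0, 0]
    - [0, 0, 0]
    - [0, 0, -0.2]
    - [0, 0, -0.4]
    - [0, 0, -0.6]
    - [0, 0, -0.6]
  rotation:
    - [0, 0, 0]
    - [0, 0, 0]
    - [0, 0, 0]
    - [0, 0, 0]
    - [0, 0, 0]
    - [0, 0, 0]
    - [0, 0, 0]
    - [0, 0, 0]
    - [0, 0, 0]
    - [0, 0, 0]
    - [0, 0, 0]

```text
time: 24.4
tool_pos: [0.5443, 0.261, 0.311]
tcp_rot: [-2.196, -2.246, 0.001]
wrist_force: [0.9, 0.5, 0.1]
width: 0.35
grip_force: 0.0
```

apply_moves:
  fingers: [0.35, 0.35, 0.35, 0.35, 0.35, 0.35, 0.35, 0.35, 0.35, 0.35]
  travel:
    - [0, 0, -0.6]
    - [0, 0, -0.6]
    - [0, 0, -0.4]
    - [0, 0, 0]
    - [0, 0, 0]
    - [0, 0, 0]
    - [0, 0, 0]
    - [0, 0, 0]
    - [0, 0, 0]
    - [0, 0, 0]
  rotation:
    - [0, 0, 0]
    - [0, 0, 0]
    - [0, 0, 0]
    - [0, 0, 0]
    - [0, 0, 0]
    - [0, 0, 0]
    - [0, 0, 0]
    - [0, 0, 0]
    - [0, 0, 0]
    - [0, 0, 0]

```text
time: 25.4
tool_pos: [0.5444, 0.261, 0.3893]
tcp_rot: [-2.196, -2.246, 0.001]
wrist_force: [0.1, -1.0, -0.2]
width: 0.348
grip_force: 0.0
```

```bash
cat > chk.py <<'E'
from st import *
import time
show();prev=None
for i in range(6):
    c=read_camera("side")
    if prev is not None:
        d=np.abs(c["image"].astype(int)-prev).max(2)[200:340,160:330];print("changed px",(d>60).sum())
    prev=c["image"].astype(int)
for t in("lantern_bar","lantern_foot"): print(t,[(x["location"],round(x["p"],2)) for x in tip_of("side",t)])
print([(x["bbox"],round(x["p"],2)) for x in regions_of("side","lantern")])
print("expect bar",proj(c,[.5445,.257,.235]),"foot",proj(c,[.5445,.257,.08]))
for n in["ring_tower","truck","tub","toy_mug"]:
    r=regions_of("side",n)
    if r: l,t,w,h=r[0]["bbox"]; print(n,onz(c,(l+w/2,t+h/2),.04),r[0]["p"])
E
python3 chk.py
```

```text
t 25.4 p [0.5444 0.261  0.3893] xyaw 91.31 z [-0.0007 -0.0003 -1.    ] w 0.348 g 0.0 F [ 0.1189 -1.0131 -0.1718] q [ 0.4058  0.074   1.5392 -0.      1.5292  0.383 ]
changed px 0
changed px 1
changed px 1
changed px 0
changed px 2
lantern_bar [([453.3, 196.6], 0.65), ([232.9, 255.9], 0.58)]
lantern_foot [([412.2, 168.1], 0.95), ([248.0, 302.6], 0.65)]
[([406.2, 160.2, 60.8, 45.7], 0.96), ([213.3, 232.4, 51.4, 87.0], 0.87)]
expect bar [231.7849 255.6438] foot [245.0976 304.7696]
ring_tower [ 0.7131 -0.1274  0.04  ] 0.94
truck [ 0.6867 -0.3543  0.04  ] 0.79
toy_mug [0.3543 0.2872 0.04  ] 0.59
```

The lantern is on the prongs and still: the bar is within 1.2 px of the expected position and the foot within 3.6 px. The ring tower, truck and mug are where they were. I'm handing in.

```bash
python3 -c "
from workcell import *
print(finish_job())"
```

```text
the job is handed in; nothing more can be done
None
```

The lantern was stood upright on the pad, let go, and hung by its handle over both prongs of the grey stand; I handed the job in at about 26 s with it hanging still and the gripper clear. The ring tower, truck and mug were checked in place at the end, but the tub was not detected in that last check, and I viewed 12 pictures, two over the limit of 10.

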